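# Zero the pan and raise the telescopic phone stand

### The arm

A 7-joint arm with a two-finger parallel gripper is mounted at the origin on a cart in front of the work surface, level with it; the furniture and walls round the work are solid. World frame = base frame: x ahead of the robot, y to its left, z up, the work surface at z = 0. Lengths are in mm, angles in rad, forces in N, time in s.
With the tool pointing down it reaches from about 425 to 1025 mm from the base axis. Payload 3.6 kg.
Tool frame: the origin (TCP) lies at the very end of the fingers, on their centre line; the grasp point (between the pads) lies 19 mm behind it; z points along the fingers, y is the line along which they close (so a half turn about z gives the same grasp; the last joint's range is limited). The gripper opens to 85 mm and grips with 20 to 120 N. Pads are 22 mm wide; open, the fingers measure 114 mm over their backs; the gripper's body (76 mm by 85 mm) begins 54 mm behind the grasp point. The pads swing forward as they close: fully open they stand 13 mm farther back than shut.
Start: joints at [1.016, 0.591, 0.048, 1.609, -0.033, 0.943, -0.034], TCP at [323.033, -649.06, 231.302] pointing down, gripper open.
Joint ranges: [-2.69, 2.69], [-0.47, 2.24], [-1.27, 1.36], [0.19, 2.51], [-1.53, 4.68], [0.08, 2.07], [-3.09, 3.09]. Speed limits (rad/s): [2.57, 2.57, 3.14, 3.14, 3.14, 3.14, 3.14].

### API

Orientations are given as a 3x3 rotation matrix whose columns are the frame's x, y, z axes.
In Python, from rig import bot gives the robot as it stands.
- The arm moves only by the shell command python3 nudge.py 'ROWS' [OPENING] [FORCE]. ROWS is rows parted by semicolons, their numbers by spaces, 1 to 10 of them, each of 6 numbers: dx, dy, dz in mm, then a rotation vector rx, ry, rz in rad; each row is the pose to reach, as a shift and turn from the pose commanded when the command began, along the tool's axes at that moment; what a row does not reach only later rows make up. A row lasts 1/8 s, in which the tool goes at most 62.5 mm and 0.188 rad, less where a joint would pass 70% of its speed; a pose out of reach is approached as far as the arm can. OPENING is the finger opening in mm, set as the command begins (- or left out keeps the last). The fingers move at their own pace and stop on an object; FORCE is the grip in N (left out, the last holds). Time passes only in rows, so rows that do not move let the fingers close. It prints the time, the measured TCP pose, the force, the opening and the grip force at its end.
- bot.state(): the state, without advancing time (a new reading comes with each control period).
- bot.get_image(name): name is "side" or "top" or "wrist"; returns a dict with "frame" (420x560x3 uint8, red, green, blue), "K" (3x3 intrinsics, pixels), "rvec" (rotation vector, rad) and "tvec" (3), from world to camera coordinates, as OpenCV has them; the wrist camera has in their place "mount" (4x4, takes a point from camera to tool coordinates, whose origin is the TCP and whose axes are the flange's). Camera axes: x right, y down, z forward; pixel columns grow to the right and rows downward; lengths in mm; the calibration is good to about 2 mm. A picture is of the moment at which its call begins: read the wrist's pose just before it. There is no depth.
- bot.close_job(): hands the job in; it is judged then, once.
The state is a dict: "t": time; "q": joint angles; "qd": joint speeds; "joint_efforts": joint torques, N m; "tcp_pos": TCP position; "ee_rot": TCP orientation; "wrist_force": force on the tool from outside, world axes, zero at the start; "wrist_torque": the same for the moment, N m; "gripper_width": finger opening in mm; "grip_force": force on a finger pad.
Only numpy, scipy, OpenCV 4.12 (cv2) and the standard library are available. Lean on these libraries where they do the work, as an engineer would, in place of code of your own. Each camera call takes 0.05 s, during which the arm holds its last target. There are 200 camera calls.

### The job

Get the telescopic phone stand ready for filming the recipe: first turn the pan knob on its base all the way back to its zero stop. Then squeeze the red release button in the side of the stand's head and pull the head straight up, past the first stop, until both tube sections are fully out at the second stop. The clamp rings are still loose and the head would sink back, so keep the head gripped up there while I tighten them: finish while holding it, and leave the other things on the worktop where they are.

Things in the scene. Friction and masses are not known exactly. Their poses are not given: they have to be found in the camera images.
- stand: Base of the phone stand: low black slab 196 x 90 x 24 mm, stuck to the worktop by a suction foot; it does not move. Origin: centre of its underside; x runs lengthwise from the knob end to the pole end, z up. Knob axis at x = -50 mm, pole axis at x = +50 mm. With the pole pushed in, as at the start, its top (the screw stud) is 186 mm above the worktop
- pan_knob (a joint): Turn of the pan knob, rad: 0 at the zero stop (red mark on the dial), up to 1.5, growing clockwise seen from above; so it is turned back counter-clockwise. Geared to the pole, which turns 0.4 rad the other way per rad of knob. Stiff (about 0.1 Nm): stays where it is left
- knob_grip (a point): Grip point on the knob's axis, 56.5 mm above the worktop. The knob is a black bar 44 long x 12 wide, its top at 62.5 mm, on a round grey foot 47 mm across, its top at 33.5 mm. x lies along the bar towards its white pointer line, z up; take the bar across its width (along y). At knob zero, x is the stand's x turned 3.89 rad counter-clockwise
- head: Head on top of the pole: upright black block 34 x 34 mm wide and 50 mm high with a round camera plate and a 9 mm screw stud on top. Origin: on the pole axis, 2 mm below the block's underside, 122 mm above the worktop when the pole is pushed in. y points out of the face with the red button, z up (the pole's axis, always vertical)
- head_grip (a point): Middle of the head block, level with the button, on the pole axis; 30 mm above the head's origin: 152 mm above the worktop when pushed in, 272 mm fully out. Axes as the head's. Squeeze along y, one finger on the button, the other on the plain face on the other side: 39.7 mm across, 34.2 mm once pressed. On the -y side a steel catch sticks out just under the block, from 27 mm below this point down
- button_face (a point): Centre of the outer face of the red release button, 18 mm wide x 26 mm high, on the head's +y face and standing 5.7 mm proud of it
- release_button (a joint): Travel of the release button into the head, m: 0 out, 0.0055 pressed home; springs back, takes about 5 N. While it is out, a steel catch under the post's clamp ring locks the pole shut; from 0.0045 on the catch is clear. A grip on it keeps it pressed
- upper_section (a joint): How far the thin upper tube (with the head) is drawn out of the lower section, m: 0 in, 0.060 at its stop (the first stop). Slides easily; sinks back under the head's weight if let go
- lower_section (a joint): How far the thicker lower tube is drawn out of the post, m: 0 in, 0.060 at its stop (the second stop, reached when the head has risen 120 mm in all). Stiffer to slide, about 3 N, so that the upper section comes out first
- lemon: lemon, 78 x 55 x 56 mm, loose, lying left of the stand; origin at its underside
- garlic_bulb: garlic bulb, 60 x 57 x 58 mm, loose, standing right of the stand; origin at its underside
- mug: white mug with a leaf pattern and a handle, 92 x 123 x 95 mm; loose, origin at its underside
- onion: brown onion, 73 x 75 x 77 mm; loose, origin at its underside
- salt_shaker: glass salt shaker with a grey cap, 44 mm wide, 90 mm high; loose, origin at its underside
- pepper_mill: dark wooden pepper mill, 58 mm wide, 170 mm high; loose, origin at its underside
- peeler: blue-handled vegetable peeler, 170 x 25 x 18 mm; loose, origin at its underside

How it is judged (in metres and radians):
On the way, in this order (a step that is already met when the one before it is completed fails the run):
1. the pan knob is back at its zero stop (within 0.07 rad) while the pole is still pushed in (value of joint pan_knob below 0.07 rad and value of joint each of upper_section, lower_section below 0.01 m), for 0.2 s.
2. the fingers press the release button in, the pole still pushed in (value of joint release_button above 0.0045 m and contact force between the fingers and head above 3 N and value of joint upper_section below 0.02 m), for 0.1 s.
3. both tube sections are drawn out, the head at the second stop (value of joint each of upper_section, lower_section above 0.055 m), for 0.2 s.
At the end, for the whole second after the job is handed in: Both tube sections are out to within 5 mm of their 60 mm stops, the head is at rest and gripped by the fingers (more than 3 N), and the pan knob is still within 0.12 rad of its zero stop; the robot finishes holding the head (all of step 3 and contact force between the fingers and head above 3 N and linear speed of head below 0.02 m/s and value of joint pan_knob below 0.12 rad); the arm keeps its last pose, push and grip.
It fails at once if a thing standing by (lemon, garlic, mug, onion, salt shaker, pepper mill or peeler) is pushed more than 30 mm from its place (distance of any of lemon, garlic_bulb, mug, onion, salt_shaker, pepper_mill, peeler from where it was at the start of the episode above 0.03 m).
It also fails if it takes over 45 s, if anything falls off the work surface, if the arm or the gripper's body presses on something with over 40 N, if the wrist force passes 120 N, or if a joint passes its speed limit or range.

## Working session

There is one attempt and no reset: what is moved stays moved. The work goes in short steps, Python scripts to look and compute and a shell command to move; the robot and the scene stay as the last step left them, time stands still between calls to the robot, and variables do not carry over. Pictures are saved under pics/ and viewed, at most 10 in all, crops included, and the job is handed in when it is done.

```bash
ls; mkdir -p pics; python3 - <<'E'
from rig import bot
import cv2
s=bot.state(); print(s)
for n in("top","side"):
    d=bot.get_image(n); cv2.imwrite(f"pics/{n}0.png",d["frame"][:,:,::-1]); print(n,d["K"],d["rvec"],d["tvec"])
E
```

```text
nudge.py
pics
rig.py
{'t': 0.0, 'q': array([ 1.01548289,  0.59212819,  0.04831352,  1.60983078, -0.03331083,
        0.94270325, -0.03367482]), 'qd': array([ 0.00058788, -0.00146272, -0.0009327 , -0.00039926,  0.00047593,
       -0.00107762, -0.00049267]), 'joint_efforts': array([-2.86920103e-04, -5.48701930e+01,  1.54598929e+00, -1.98125607e+01,
        9.25089349e-03,  8.87311937e-03,  5.67178347e-06]), 'tcp_pos': array([ 322.66980501, -648.30845722,  230.13159956]), 'ee_rot': array([[ 8.95206774e-01,  4.45649610e-01, -1.12100104e-03],
       [ 4.45651002e-01, -8.95204621e-01,  1.96733860e-03],
       [-1.26781633e-04, -2.26075008e-03, -9.99997436e-01]]), 'wrist_force': array([0.41719563, 0.58404713, 0.24208249]), 'wrist_torque': array([ 0.01032828, -0.0031348 , -0.03405402]), 'grip_force': 0.0, 'gripper_width': 85.67864173202645}
top [[420.73125126   0.         282.4657298 ]
 [  0.         420.73125126 208.48787833]
 [  0.           0.           1.        ]] [ 2.17531061 -2.19434323  0.05228322] [ -10.25227874  480.59446872 1301.88083473]
side [[380.54707164   0.         275.48499826]
 [  0.         380.54707164 210.0494068 ]
 [  0.           0.           1.        ]] [ 1.98085684  0.0285991  -0.00734358] [-440.07233675   82.23580631 1445.94464702]
```

View pics/top0.png

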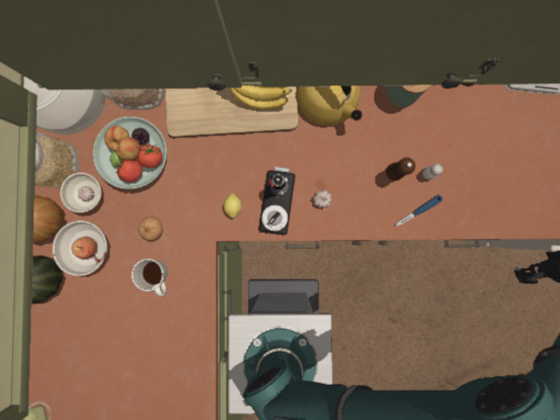

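View pics/side0.png

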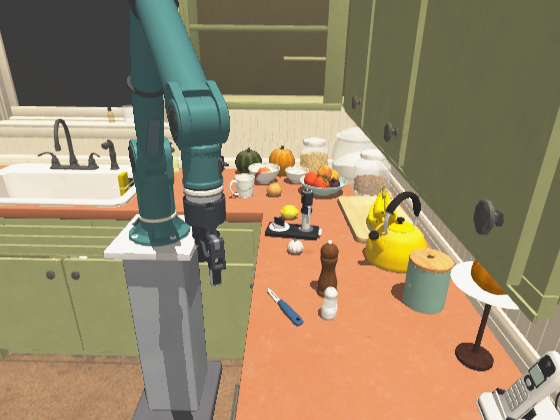

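The top view shows the stand with its knob near (275,217) and its head near (279,183), between the lemon (232,206) and the garlic (322,199). The side view shows the stand at about (295,225). I'll zoom in on both.

```bash
cat > h.py <<'E'
import numpy as np, cv2
from rig import bot
def ray(d,u,v):
    R=cv2.Rodrigues(np.array(d["rvec"]))[0]; t=np.array(d["tvec"]).ravel()
    c=-R.T@t; r=R.T@np.linalg.inv(d["K"])@[u,v,1]; return c,r
def at(d,u,v,z):
    c,r=ray(d,u,v); return c+r*(z-c[2])/r[2]
def proj(d,P):
    return cv2.projectPoints(np.array(P,float).reshape(-1,1,3),np.array(d["rvec"]),np.array(d["tvec"]),d["K"],None)[0].reshape(-1,2)
E
python3 - <<'E'
from h import *
d=bot.get_image("top"); f=d["frame"][:,:,::-1]
a=cv2.resize(f[160:240,225:335],None,fx=7,fy=7,interpolation=cv2.INTER_CUBIC); cv2.imwrite("pics/t1.png",a)
s=bot.get_image("side"); f=s["frame"][:,:,::-1]
a=cv2.resize(f[175:255,255:335],None,fx=7,fy=7,interpolation=cv2.INTER_CUBIC); cv2.imwrite("pics/s1.png",a)
print(at(d,279,183,180),at(d,275,217,62),at(d,232,206,30),at(d,322,199,30))
print(ray(d,0,0)[0],ray(s,0,0)[0])
E
```

```text
[540.6569418   -7.51630472 180.        ] [452.13348346   7.68793566  62.        ] [488.68552227 141.61549367  30.        ] [ 507.82171887 -137.11320863   30.        ]
[ 401.22018872  -30.35274559 1328.18331996] [  465.19311397 -1282.52967208   655.66402876]
```

View pics/t1.png

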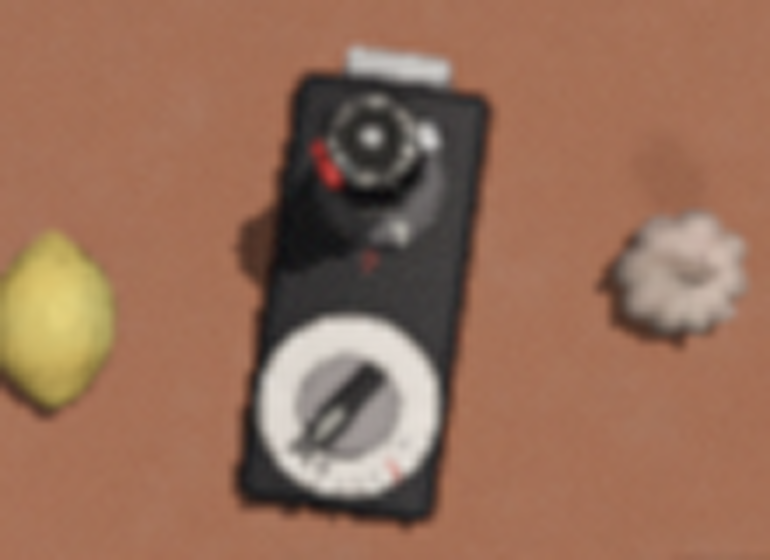

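View pics/s1.png

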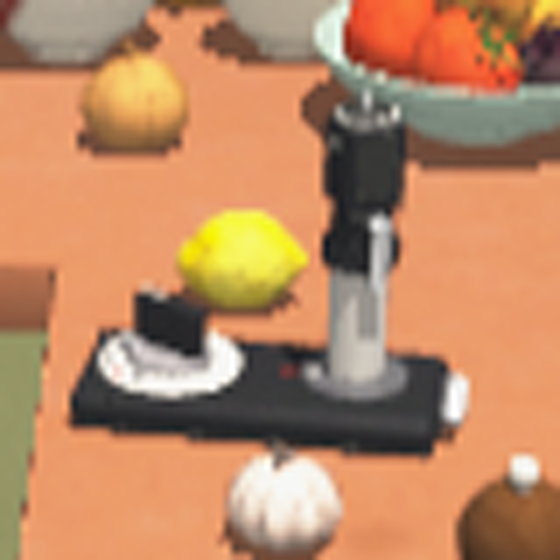

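The top crop shows slab corners at (300,75), (490,95), (430,520) and (240,495), the dial centre at (350,405), the bar pointer end at (312,440), the red zero mark at (395,470), the stud at (371,137) and the red button at (325,165). The side crop shows the stud tip at (367,90).

```bash
cat >> h.py <<'E'
def tri(a,pa,b,pb):
    c1,r1=ray(a,*pa); c2,r2=ray(b,*pb); r1/=np.linalg.norm(r1); r2/=np.linalg.norm(r2)
    k=np.linalg.lstsq(np.c_[r1,-r2],c2-c1,rcond=None)[0]; p,q=c1+k[0]*r1,c2+k[1]*r2
    return (p+q)/2,np.linalg.norm(p-q)
E
python3 - <<'E'
from h import *
d=bot.get_image("top"); s=bot.get_image("side")
T=lambda u,v:((u+.5)/7-.5+225,(v+.5)/7-.5+160)
S=lambda u,v:((u+.5)/7-.5+255,(v+.5)/7-.5+175)
C=np.array([at(d,*T(*p),24)[:2] for p in((300,75),(490,95),(430,520),(240,495))]); print(C)
m=C.mean(0); x=(C[0]+C[1]-C[2]-C[3])/2; print("c",m,np.linalg.norm(x),np.linalg.norm(C[0]-C[1]),"ang",np.arctan2(x[1],x[0]))
x/=np.linalg.norm(x); print("knob",m-50*x,"pole",m+50*x)
print("dial",at(d,*T(350,405),33),"stud",at(d,*T(371,137),186), tri(d,T(371,137),s,S(367,90)))
a,b=at(d,*T(308,445),62.5),at(d,*T(382,366),62.5); v=a-b; print("bar",(a+b)/2,np.linalg.norm(v),np.arctan2(v[1],v[0]))
print("btn",at(d,*T(325,165),158))
st=bot.state(); R=st["ee_rot"]; print(st["tcp_pos"],R)
E
```

```text
[[599.89629924  31.4293801 ]
 [590.04761793 -53.25038286]
 [401.17336682 -24.83539665]
 [412.91840032  59.15575101]]
c [501.00892108   3.1248379 ] 190.01098038404865 85.25056468554024 ang -0.14827459048135222
knob [451.55754868  10.51143169] pole [550.46029347  -4.26175589]
dial [451.99005829   9.88958464  33.        ] stud [550.56104251  -3.81560059 186.        ] (array([550.64664178,  -3.90208838, 189.35229141]), np.float64(1.0391804393097903))
bar [450.64842592  11.11537334  62.5       ] 46.53934621156893 2.3810500964494965
btn [543.14754563  15.30893231 158.        ]
[ 322.89529775 -648.85074013  230.89064448] [[ 8.95251806e-01  4.45560357e-01 -4.15690354e-04]
 [ 4.45560538e-01 -8.95251615e-01  5.94426685e-04]
 [-1.07294495e-04 -7.17376780e-04 -9.99999737e-01]]
```

```bash
cat >> h.py <<'E'
from scipy.spatial.transform import Rotation as Ro
def go(p,yaw,n=3):
    P=[];W=[]
    for i in range(n):
        if i: bot.get_image("wrist")
        s=bot.state(); P.append(s["tcp_pos"]); W.append(s["ee_rot"])
    p0=np.mean(P,0); R=Ro.from_matrix(W).mean().as_matrix()
    c,q=np.cos(yaw),np.sin(yaw); T=np.array([[c,q,0],[q,-c,0],[0,0,-1]])
    print("at",p0.round(1),"yaw",np.arctan2(R[1,0],R[0,0]).round(3),"d",(R.T@(np.array(p)-p0)).round(1),"w",Ro.from_matrix(R.T@T).as_rotvec().round(3),"q",s["q"].round(2),"F",s["wrist_force"].round(1))
E
python3 -c "
from h import *
go([451.5,10.5,200],2.381)"
python3 nudge.py '41 -53 0 0 0 -0.188; 82 -107 0 0 0 -0.376; 123 -160 0 0 0 -0.564; 164 -213 0 0 0 -0.752; 204 -266 0 0 0 -0.94; 245 -320 0 0 0 -1.128; 286 -373 0 0 0 -1.316; 327 -426 0 0 0 -1.504; 368 -480 0 0 0 -1.692; 409 -533 0 0 0 -1.88' 50 ; python3 -c "
from h import *
go([451.5,10.5,100],2.381)"
```

```text
t: 1.65
tcp_pos: [443.2, -33.9, 231.8]
ee_rot: [[-0.697, 0.717, 0.002], [0.717, 0.697, -0.001], [-0.002, 0.001, -1.0]]
wrist_force: [-0.0, -0.2, 0.1]
gripper_width: 50.3
grip_force: 0.0
at [444.4 -28.9 232.4] yaw 2.35 d [ 23.1  32.  132.5] w [ 0.005  0.001 -0.031] q [ 0.45  0.28 -0.58  2.2   0.23  0.72  0.49] F [ 0.5 -0.3 -1.2]
```

```bash
python3 nudge.py '0 0 0 0 0 0; 0 0 0 0 0 0'; python3 -c "
from h import *
go([451.5,10.5,100],2.381)"
```

```text
t: 2.0
tcp_pos: [442.2, -37.4, 231.1]
ee_rot: [[-0.691, 0.723, -0.001], [0.723, 0.691, -0.001], [-0.0, -0.001, -1.0]]
wrist_force: [0.1, -0.7, -0.7]
gripper_width: 50.3
grip_force: 0.0
at [442.2 -37.4 231.1] yaw 2.333 d [ 28.3  39.9 131.1] w [-0.001  0.    -0.048] q [ 0.46  0.28 -0.57  2.2   0.23  0.72  0.49] F [ 1.  -0.2 -0.7]
```

```bash
python3 nudge.py '28 40 0 0 0 -0.048; 28 40 50 0 0 -0.048; 28 40 100 0 0 -0.048;28 40 100 0 0 -0.048; 28 40 100 0 0 -0.048'; python3 -c "
from h import *
go([451.5,10.5,37.5],2.381)
s=bot.state();d=bot.get_image('wrist');cv2.imwrite('pics/w1.png',d['frame'][:,:,::-1])
M=d['mount'];print(M)
X=np.eye(4);X[:3,:3]=s['ee_rot'];X[:3,3]=s['tcp_pos']
W=np.linalg.inv(X@M)
for P in([451.5,10.5,62.5],[451.5+22*np.cos(2.381),10.5+22*np.sin(2.381),62.5]):
    c=W@[*P,1];u=d['K']@c[:3];print(u[:2]/u[2])
"
```

```text
t: 2.72
tcp_pos: [452.9, 11.9, 132.3]
ee_rot: [[-0.726, 0.688, 0.001], [0.688, 0.726, -0.0], [-0.001, 0.001, -1.0]]
wrist_force: [0.4, -0.7, 0.5]
gripper_width: 50.1
grip_force: 0.0
at [453.3  12.  132.7] yaw 2.384 d [ 0.5 -2.5 95.2] w [0.002 0.002 0.003] q [ 0.24  0.46 -0.48  2.27  0.44  0.5   0.23] F [-0.4  0.7  0.3]
[[-1.10856661e-03 -9.50622687e-01 -3.10347028e-01  7.86056623e+01]
 [ 9.99999363e-01 -1.11975291e-03 -1.42109886e-04 -1.67247915e-01]
 [-2.12419107e-04 -3.10346987e-01  9.50623323e-01 -1.42735129e+02]
 [ 0.00000000e+00  0.00000000e+00  0.00000000e+00  1.00000000e+00]]
[278.19078826 221.16718323]
[278.12286736 187.18771953]
```

View pics/w1.png

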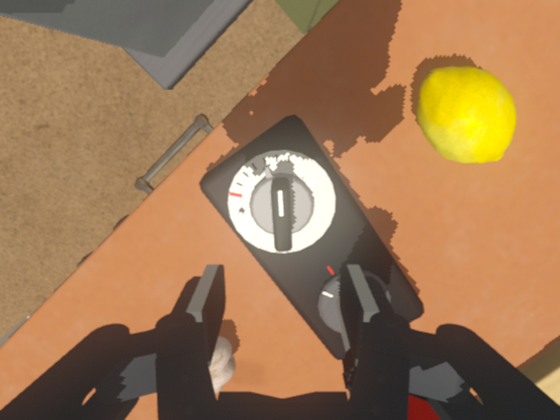

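The wrist view shows the bar from (281,178) to (283,250), centred between the fingers (x about 212 and 352, middle 282), and the red zero mark at (235,194). I can go straight down.

```bash
python3 nudge.py '1 0 45 0 0 0; 1 0 75 0 0 0; 1 0 92 0 0 0; 1 0 92 0 0 0' 50 && python3 nudge.py '0 0 0 0 0 0; 0 0 0 0 0 0; 0 0 0 0 0 0; 0 0 0 0 0 0' 0 25; python3 -c "
from h import *
go([451.5,10.5,40],3.742)"
```

```text
t: 3.38
tcp_pos: [451.8, 12.9, 39.5]
ee_rot: [[-0.727, 0.687, 0.0], [0.687, 0.727, -0.0], [-0.001, -0.0, -1.0]]
wrist_force: [-1.3, -0.1, -0.4]
gripper_width: 49.6
grip_force: 0.0
t: 3.88
tcp_pos: [452.2, 13.0, 40.4]
ee_rot: [[-0.727, 0.686, 0.002], [0.686, 0.727, -0.0], [-0.002, 0.002, -1.0]]
wrist_force: [-1.0, 0.0, 6.6]
gripper_width: 11.5
grip_force: 25.1
at [452.2  12.9  40.4] yaw 2.385 d [-1.2 -2.3  0.4] w [ 0.     0.002 -1.357] q [ 0.07  0.62 -0.26  2.32  0.63  0.26  0.05] F [ 0.1 -0.2  6.4]
```

```bash
python3 nudge.py '0 0 0 0 0 -0.15; 0 -0.5 0 0 0 -0.3; 0 -1 0 0 0 -0.45; 0 -1 0 0 0 -0.6; 0 -1 0 0 0 -0.7; 0 -1 0 0 0 -0.7'; python3 -c "
from h import *
go([451.5,10.5,40],3.742)"
```

```text
t: 4.72
tcp_pos: [452.2, 12.9, 40.4]
ee_rot: [[-0.998, 0.056, 0.003], [0.056, 0.998, 0.001], [-0.003, 0.002, -1.0]]
wrist_force: [1.0, 0.9, 6.5]
gripper_width: 11.5
grip_force: 24.9
at [452.2  12.9  40.4] yaw 3.086 d [ 0.5 -2.4  0.4] w [ 0.     0.004 -0.656] q [ 0.2   0.64 -0.44  2.32  0.88  0.34  0.51] F [1.  0.6 5.6]
```

```bash
python3 nudge.py '0 0 0 0 0 -0.15; 0 0 0 0 0 -0.3; 0 0 0 0 0 -0.45; 0 0 0 0 0 -0.58; 0 0 0 0 0 -0.64; 0 0 0 0 0 -0.70; 0 0 0 0 0 -0.70'; python3 -c "
from h import *
go([451.5,10.5,40],3.742)
s=bot.state();print(s['wrist_torque'],s['gripper_width'])"
```

```text
t: 5.7
tcp_pos: [452.2, 12.8, 40.4]
ee_rot: [[-0.803, -0.596, 0.003], [-0.596, 0.803, 0.002], [-0.003, -0.0, -1.0]]
wrist_force: [0.2, 0.8, 5.8]
gripper_width: 11.5
grip_force: 31.0
at [452.2  12.8  40.4] yaw -2.504 d [ 1.9 -1.5  0.4] w [-0.     0.003  0.038] q [ 0.33  0.68 -0.62  2.31  1.03  0.44  1.05] F [ 0.1 -0.2  7.1]
[ 0.25767136 -0.02002739 -0.7833602 ] 11.353333840798228
```

The torque of 0.78 Nm, well above the knob's 0.1 Nm, means it is against the zero stop. I'll release, rise and look.

```bash
python3 nudge.py '0 0 0 0 0 0.03; 0 0 0 0 0 0.03; 0 0 0 0 0 0.03' 40 && python3 nudge.py '0 0 -30 0 0 0.03; 0 0 -90 0 0 0.1; 0 0 -150 0 0 0.2; 0 0 -200 0 0 0.3; 0 0 -200 0 0 0.3;0 0 -200 0 0 0.3'; python3 - <<'E'
from h import *
go([550.5,-4,235],2.96)
s=bot.state();d=bot.get_image('wrist');t=bot.get_image('top')['frame'][:,:,::-1]
a=d['frame'][:,:,::-1]; b=cv2.resize(t[165:240,240:310],None,fx=5.6,fy=5.6,interpolation=cv2.INTER_CUBIC)
o=np.zeros((420,560+b.shape[1],3),np.uint8); o[:,:560]=a; o[:b.shape[0],560:]=b
o=cv2.resize(o,None,fx=.82,fy=.82); print(o.shape); cv2.imwrite('pics/w2.png',o)
E
```

```text
t: 6.18
tcp_pos: [450.4, 12.1, 39.3]
ee_rot: [[-0.818, -0.576, -0.0], [-0.576, 0.818, -0.0], [0.0, -0.0, -1.0]]
wrist_force: [0.5, -0.3, 0.2]
gripper_width: 39.5
grip_force: 0.0
t: 6.92
tcp_pos: [449.9, 11.6, 238.8]
ee_rot: [[-0.951, -0.308, -0.001], [-0.308, 0.951, -0.001], [0.001, -0.001, -1.0]]
wrist_force: [0.3, 0.8, 0.3]
gripper_width: 39.9
grip_force: 0.0
at [449.5  11.7 238.3] yaw -2.828 d [-91.2 -46.1   3.1] w [-0.    -0.002  0.495] q [ 0.64  0.36 -0.96  2.17  0.42  0.8   1.3 ] F [-0.7  0.2 -1.5]
(344, 781, 3)
```

View pics/w2.png

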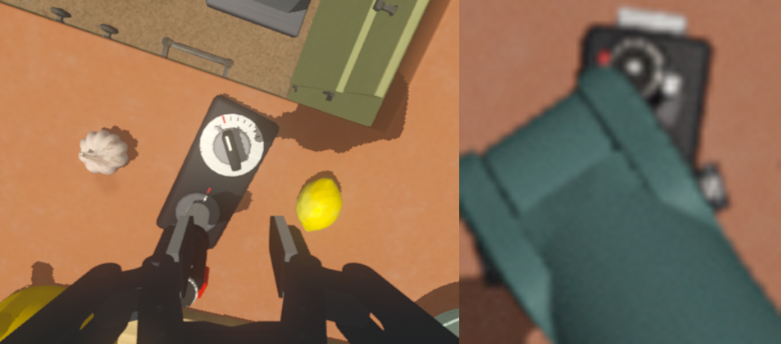

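The knob pointer sits on the red zero mark (wrist view, about (222,119)). The button now faces the +y side. I'll move beyond the head to see it with the wrist camera.

```bash
python3 nudge.py '-50 -20 -15 0 0 0.15; -100 -40 -15 0 0 0.3; -146 -56 -15 0 0 0.495; -146 -56 -15 0 0 0.495; -146 -56 -15 0 0 0.495; -146 -56 -15 0 0 0.495' 75; python3 - <<'E'
from h import *
go([550.5,-4,250],2.96)
s=bot.state();d=bot.get_image('wrist');cv2.imwrite('pics/w3.png',d['frame'][:,:,::-1])
X=np.eye(4);X[:3,:3]=s['ee_rot'];X[:3,3]=s['tcp_pos'];W=np.linalg.inv(X@d['mount'])
np.savez('w3.npz',rvec=cv2.Rodrigues(W[:3,:3])[0],tvec=W[:3,3],K=d['K'])
print(proj(np.load('w3.npz'),[[550.5,-4,186],[551.6,-4,174],[554.6,18.3,152]]))
E
```

```text
t: 7.88
tcp_pos: [605.1, 4.1, 253.6]
ee_rot: [[-0.984, 0.179, -0.002], [0.179, 0.984, -0.0], [0.002, -0.001, -1.0]]
wrist_force: [-0.4, -0.0, -0.8]
gripper_width: 75.1
grip_force: 0.0
at [605.3   4.  253.9] yaw 2.961 d [ 52.5 -17.7   4. ] w [-0.001 -0.002  0.001] q [ 0.45  0.51 -0.75  1.84  0.42  0.96  0.9 ] F [ 0.3  0.1 -0.2]
[[252.75427496 138.05601471]
 [254.66411837 137.39597136]
 [290.80962483 131.6910458 ]]
```

View pics/w3.png

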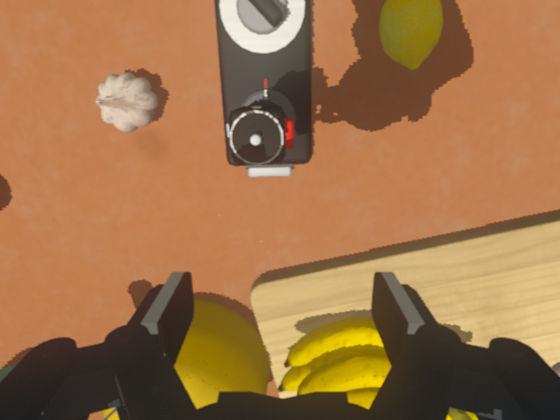

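The stud is at (256,140), against (253,138) predicted, and the button is at (290,130), against (291,132). The poses agree to about 2 mm and the yaw is right.

```bash
python3 nudge.py '52 -15.7 0 0 0 0; 52 -15.7 0 0 0 0; 52 -15.7 50 0 0 0; 52 -15.7 90 0 0 0; 52 -15.7 119 0 0 0; 52 -15.7 119 0 0 0; 52 -15.7 119 0 0 0'; python3 - <<'E'
from h import *
go([551,-2.2,134],2.96)
s=bot.state();d=bot.get_image('side')
cv2.imwrite('pics/s2.png',cv2.resize(d['frame'][140:260,235:355,::-1],None,fx=5,fy=5,interpolation=cv2.INTER_CUBIC))
E
```

```text
t: 8.9
tcp_pos: [554.0, -1.7, 136.4]
ee_rot: [[-0.984, 0.181, 0.002], [0.181, 0.984, 0.0], [-0.002, 0.001, -1.0]]
wrist_force: [0.3, -0.2, 0.4]
gripper_width: 75.0
grip_force: 0.0
at [554.1  -1.7 136.7] yaw 2.96 d [ 3.  -1.   2.7] w [ 0.001  0.003 -0.   ] q [ 0.39  0.59 -0.65  2.05  0.57  0.68  0.76] F [-0.8  0.3  0.1]
```

View pics/s2.png

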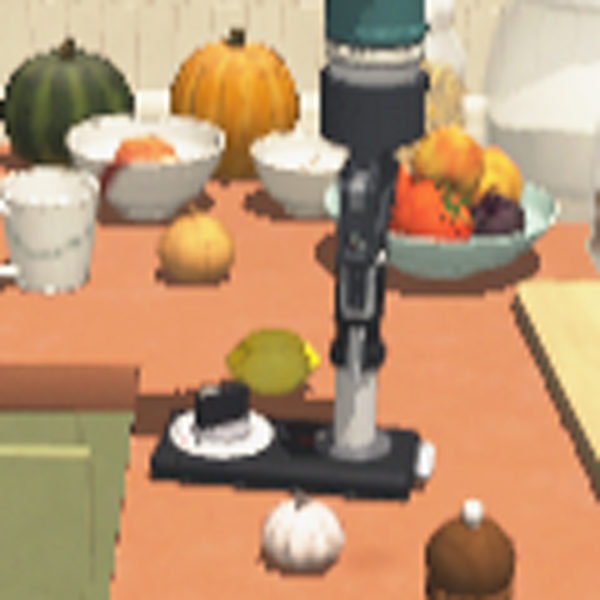

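The near finger is level with the head at about (360,280), clear of the pole and catch. I'll close after a small correction.

```bash
python3 nudge.py '3 -0.5 2 0 0 0; 3 -0.5 2 0 0 0' && python3 nudge.py '0 0 0 0 0 0; 0 0 0 0 0 0; 0 0 0 0 0 0; 0 0 0 0 0 0; 0 0 0 0 0 0' 0 35; python3 -c "
from h import *
go([551,-2.2,134],2.96)"
```

```text
t: 9.3
tcp_pos: [549.4, -2.2, 133.5]
ee_rot: [[-0.984, 0.181, -0.0], [0.181, 0.984, -0.0], [-0.0, -0.0, -1.0]]
wrist_force: [-0.1, 1.1, 0.2]
gripper_width: 74.9
grip_force: 0.0
t: 9.93
tcp_pos: [550.2, -1.8, 133.9]
ee_rot: [[-0.984, 0.179, 0.001], [0.179, 0.984, -0.0], [-0.001, -0.0, -1.0]]
wrist_force: [-0.4, -1.0, 6.0]
gripper_width: 33.6
grip_force: 36.4
at [550.3  -1.8 133.9] yaw 2.961 d [-0.8 -0.3 -0.1] w [-0.     0.001  0.001] q [ 0.39  0.59 -0.65  2.06  0.57  0.67  0.75] F [-1.  -0.8  5.4]
```

The opening is 33.6 mm, so the button is pressed home. Now lift.

```bash
python3 nudge.py '0 0 -5 0 0 0; 0 0 -12 0 0 0; 0 0 -20 0 0 0; 0 0 -30 0 0 0; 0 0 -40 0 0 0; 0 0 -50 0 0 0'; python3 -c "
from h import *
go([551,-2.2,254],2.96)"
```

```text
t: 10.78
tcp_pos: [550.0, -1.8, 184.2]
ee_rot: [[-0.984, 0.181, 0.001], [0.181, 0.984, 0.0], [-0.001, 0.001, -1.0]]
wrist_force: [1.6, 0.9, -2.3]
gripper_width: 34.4
grip_force: 36.4
at [550.1  -1.8 184.7] yaw 2.96 d [ -1.   -0.2 -69.3] w [ 0.     0.001 -0.   ] q [ 0.44  0.52 -0.71  2.02  0.49  0.77  0.82] F [ 1.5  1.7 -2.4]
```

```bash
python3 nudge.py '0 0 -10 0 0 0; 0 0 -20 0 0 0; 0 0 -30 0 0 0; 0 0 -40 0 0 0; 0 0 -50 0 0 0; 0 0 -58 0 0 0; 0 0 -64 0 0 0; 0 0 -68 0 0 0; 0 0 -68 0 0 0'; python3 -c "
from h import *
go([551,-2.2,254],2.96)"
```

```text
t: 12.0
tcp_pos: [549.9, -1.9, 251.8]
ee_rot: [[-0.984, 0.181, 0.0], [0.181, 0.984, -0.0], [-0.0, -0.0, -1.0]]
wrist_force: [2.8, 2.2, -2.2]
gripper_width: 33.6
grip_force: 36.7
at [549.9  -1.9 251.7] yaw 2.96 d [-1.1 -0.1 -2.3] w [-0.  0. -0.] q [ 0.5   0.44 -0.78  1.96  0.39  0.89  0.91] F [ 2.9  2.2 -2.7]
```

```bash
python3 nudge.py '0 0 -1 0 0 0; 0 0 -2 0 0 0; 0 0 -2.5 0 0 0; 0 0 -2.5 0 0 0'; python3 - <<'E'
from h import *
go([551,-2.2,254],2.96)
d=bot.get_image('side')
cv2.imwrite('pics/s3.png',cv2.resize(d['frame'][110:260,225:375,::-1],None,fx=4,fy=4,interpolation=cv2.INTER_CUBIC))
E
```

```text
t: 12.6
tcp_pos: [549.8, -2.0, 253.7]
ee_rot: [[-0.984, 0.181, -0.0], [0.181, 0.984, 0.0], [0.0, 0.0, -1.0]]
wrist_force: [1.8, 1.4, -5.5]
gripper_width: 33.9
grip_force: 36.5
at [549.8  -2.  253.7] yaw 2.96 d [-1.3 -0.  -0.3] w [ 0. -0. -0.] q [ 0.5   0.44 -0.78  1.96  0.39  0.9   0.91] F [ 2.8  2.4 -4.6]
```

View pics/s3.png

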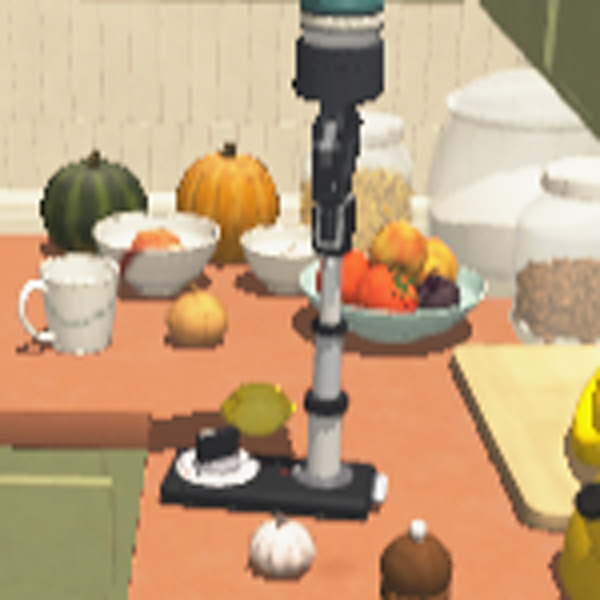

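The side view shows both tube sections out, with the clamp rings at (327,403) and (328,327) and the head gripped at about (332,215). It has risen 119.8 mm, and the wrist force has started to build at the stop. One small upward preload, then I hand in.

```bash
python3 nudge.py '0 0 -1 0 0 0; 0 0 -1 0 0 0; 0 0 -1 0 0 0; 0 0 -1 0 0 0' && python3 -c "
from rig import bot
print(bot.close_job())"
```

```text
t: 13.25
tcp_pos: [549.6, -2.0, 254.2]
ee_rot: [[-0.984, 0.181, -0.0], [0.181, 0.984, 0.0], [0.0, 0.0, -1.0]]
wrist_force: [4.7, 2.6, -8.7]
gripper_width: 33.7
grip_force: 36.1
the job is handed in; nothing more can be done
None
```

I turned the knob back to its zero stop, pressed the button and drew the head up about 120 mm to the second stop; the job was handed in at 13.25 s with the gripper holding the head at about 36 N, though no verdict came back.

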